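Seat the slicing blade and set its clamp screw

TASK

Slide the flat wooden-handled blade, tip first, under the metal bridge of the slicing block until it is fully home against the stop, and leave it lying flat there. Then turn the brass thumbscrew on the bridge clockwise until it seats, and back it off a quarter turn so that the blade can still be slid out. Finish while holding the thumbscrew there, gripped and still, with the blade still home; leave the bottle, jars, tins, bowl and cup where they stand.

Things in the scene. Friction and masses are not known exactly. Their poses are not given: they have to be found in the camera images.
- block: Fixed wooden slab 220 mm long (x), 120 wide (y), deck 30 mm above the counter. Origin: centre of its underside. From x = 45 to 100 mm a metal bridge 105 wide, top 25 above the deck, leaves a flat slot on the deck: 65 wide, 9 high, open to -x, stop at x = 100. Guide strips 9 high flare from the slot mouth to about 85 apart at x = 15. Rest of the deck is bare. Red marks on the bridge lie on y = 0
- slot_end (a point): Middle of the slot's inner end, at deck level on the stop's face: block x = 100 mm, y = 0, z = 30 mm. Its axes are the block's; the blade goes in along +x
- blade: Loose blade, about 0.22 kg (varies), lying flat, underside all flat: steel plate 4 mm thick, 60 wide from x = 5 to 83 mm, 48 wide from there to the tip at x = 95; dark wooden handle from x = -95 to 5 mm, 24 wide (y), 28 high, reaching down to the underside. Origin: on the underside, on the centre line, 95 mm behind the tip; x points to the tip, z up
- handle_grip (a point): Good place to pinch the handle across its 24 mm width, near the centre of mass: blade x = -20 mm, y = 0, 18 mm above the underside (10 mm below the handle's top)
- blade_tip (a point): Middle of the blade's front edge on the underside: blade x = 95 mm. Fully home it meets slot_end
- thumb_wing (a point): Brass wing of the thumbscrew, upright plate 44 mm long (x), 12 thick (y), 39 high (61 to 100 mm above the counter) over a 24 mm collar. Point: at its foot, on its vertical axis at block x = 72 mm, y = 0. Pinch it from above. Seated, it lies along the block's x, over the red marks; a quarter turn off, across it. Stiff (0.05 N m): stays where left; does not rise or sink
- clamp_screw (a joint): Angle of the thumbscrew in rad: 0 = seated (hard stop), growing as it is backed off anticlockwise seen from above, at most 2.6 (a hard stop too). It starts between 0.7 and 1.9; a quarter turn off the seat is 1.571
- oil_bottle: Bystander: green glass oil bottle, 60 mm across, 200 mm tall. Origin: centre of its underside
- honey_jar: Bystander: amber honey jar, 64 mm across, 85 mm tall. Origin: centre of its underside
- fish_tin: Bystander: low flat fish tin, 72 mm across, 40 mm tall. Origin: centre of its underside
- tomato_can: Bystander: can with red label, 68 mm across, 90 mm tall. Origin: centre of its underside
- salt_bowl: Bystander: white salt bowl, 90 mm across, 40 mm tall. Origin: centre of its underside
- pepper_jar: Bystander: small glass jar with red cap, 50 mm across, 75 mm tall. Origin: centre of its underside
- cup: Bystander: blue cup, 72 mm across, 80 mm tall. Origin: centre of its underside
Not all that is in view belongs to the job. Several things look just like the blade: the one meant starts farthest to the robot's left.

How it is judged:
On the way, in this order (a step that is already met when the one before it is completed fails the run):
1. the blade is fully home under the bridge and let go, the screw not yet seated (x of blade_tip in the frame of slot_end above -0.007 m and y of blade_tip in the frame of slot_end between -0.006 and 0.006 m and z of blade_tip in the frame of slot_end between -0.004 and 0.006 m and angle between the x axis of blade and the x axis of block, either way round below 0.12 rad and angle between blade's own z axis and vertical below 0.08 rad and contact force between the fingers and blade below 0.2 N and linear speed of blade below 0.02 m/s), for 0.2 s.
2. the thumbscrew is turned clockwise until it seats (value of joint clamp_screw below 0.07 rad and x of blade_tip in the frame of slot_end above -0.007 m and y of blade_tip in the frame of slot_end between -0.006 and 0.006 m and z of blade_tip in the frame of slot_end between -0.004 and 0.006 m and angle between the x axis of blade and the x axis of block, either way round below 0.12 rad and angle between blade's own z axis and vertical below 0.08 rad), for 0.1 s.
At the end, for the whole second after the job is handed in: Thumbscrew a quarter turn (1.571 rad, +-0.26) off its seat, still, its wing gripped with over 2 N; the blade untouched and at rest, flat in the slot, tip within 7 mm of the stop, 6 mm of the centre line and 0.12 rad of the block's direction (value of joint clamp_screw between 1.3108 and 1.8308 rad and velocity of joint clamp_screw between -0.05 and 0.05 rad/s and contact force between the fingers and clamp_screw above 2 N and contact force between the arm and blade below 0.2 N and linear speed of blade below 0.02 m/s and x of blade_tip in the frame of slot_end above -0.007 m and y of blade_tip in the frame of slot_end between -0.006 and 0.006 m and z of blade_tip in the frame of slot_end between -0.004 and 0.006 m and angle between the x axis of blade and the x axis of block, either way round below 0.12 rad and angle between blade's own z axis and vertical below 0.08 rad); the arm keeps its last pose, push and grip.
It fails at once if a bystander is shifted by more than 30 mm (distance of any of oil_bottle, honey_jar, fish_tin, tomato_can, salt_bowl, pepper_jar, cup from where it was at the start of the episode above 0.03 m).
It also fails if it takes over 54 s, if anything falls off the work surface, if the arm or the gripper's body presses on something with over 40 N, if the wrist force passes 120 N, or if a joint passes its speed limit or range.

ROBOT

A 6-joint arm with a two-finger parallel gripper is mounted at the origin on the work surface. World frame = base frame: x ahead of the robot, y to its left, z up, the work surface at z = 0. Lengths are in m, angles in rad, forces in N, time in s.
With the tool pointing down it reaches from about 0.225 to 0.875 m from the base axis. Payload 3.4 kg.
Tool frame: the origin (TCP) lies between the finger pads; the fingertips stand 8 mm ahead of it and the grasp point (between the pads) lies 11 mm behind it; z points along the fingers, y is the line along which they close (so a half turn about z gives the same grasp; the last joint's range is limited). The gripper opens to 85 mm and grips with 20 to 120 N. Pads are 22 mm wide; open, the fingers measure 114 mm over their backs; the gripper's body (76 mm by 85 mm) begins 54 mm behind the grasp point. The pads swing forward as they close: fully open they stand 13 mm farther back than shut.
Start: joints at [1.147, 0.276, 1.505, -0, 1.361, -0.121], TCP at [0.171, 0.549, 0.239] pointing down, gripper open.
Joint ranges: [-2.89, 2.89], [-0.75, 2.08], [0.22, 2.7], [-1.18, 4.32], [0.11, 2.71], [-2.7, 2.7]. Speed limits (rad/s): [2.57, 2.57, 3.14, 3.14, 3.14, 3.14].

INTERFACE

Orientations are given as a unit quaternion [w, x, y, z].
In Python, from rig import manip gives the robot as it stands.
- The arm moves only by the tool move_arm, never from a script. Its argument "deltas" is a list that holds one entry, the list of rows, each a list of 5 numbers: the shift along the tool's x, y, z normalised to -1 to 1, where 1 is 80 cm, then the turn about the tool's z normalised to -1 to 1, where 1 is 120 degrees, then the closure, from -1 (fully open) to 1 (shut). In form: [[[tx, ty, tz, twist, grip], ...]]. A call has 1 to 12 rows; each row is the pose to reach, as a shift and turn from the pose commanded when the call began, along the tool's axes at that moment; what a row does not reach only later rows make up. A row lasts 1/10 s, in which the tool goes at most 50 mm and 8.59 degrees, less where a joint would pass 70% of its speed; a pose out of reach is approached as far as the arm can. A call with a number of a shift or a turn outside -1 to 1 is refused whole. A call with a gripper value outside its range is refused whole. The fingers move at their own pace and stop on an object; "squeeze" is the grip in N (left out, the last holds). Time passes only in rows, so rows that repeat a pose let the fingers close. It gives the time, the measured TCP pose, the force, the opening and the grip force at its end, in the units of the state.
- manip.get_state(): the state, without advancing time (a new reading comes with each control period).
- manip.get_image(name): name is "scene" or "top" or "wrist"; returns the picture (400x640x3 uint8, red, green, blue); there is no depth.
- manip.camera_params(name): a dict with "fx", "fy", "cx", "cy" (pixels), "R" (3x3) and "t" (3): a world point X has camera coordinates R X + t; the wrist camera has in their place "tool_from_camera" (4x4, takes a point from camera to tool coordinates, whose origin is the TCP and whose axes are the flange's). Camera axes: x right, y down, z forward; pixel columns grow to the right and rows downward; lengths in m; the calibration is good to about 2 mm. A picture is of the moment at which its call begins: read the wrist's pose just before it. camera_params takes no time and is no camera call.
- manip.sign_off(): hands the job in; it is judged then, once.
The state is a dict: "clock": time; "qpos": joint angles; "qd": joint speeds; "effort": joint torques, N m; "position": TCP position; "ee_rot": TCP orientation; "contact_force": force on the tool from outside, world axes, zero at the start; "moment": the same for the moment, N m; "width": finger opening in m; "gripper_force": force on a finger pad.
Only numpy, scipy, OpenCV 4.12 (cv2) and the standard library are available. Lean on these libraries where they do the work, as an engineer would, in place of code of your own. Each camera call takes 0.05 s, during which the arm holds its last target. There are 200 camera calls.

## Working session

There is one attempt and no reset: what is moved stays moved. The work goes in short steps, Python scripts to look and compute and a tool call to move; the robot and the scene stay as the last step left them, time stands still between calls to the robot, and variables do not carry over. Pictures are saved under pics/ and viewed, at most 13 in all, crops included, and the job is handed in when it is done.

Besides the shell and the picture viewer there is one more tool, called after "Request:" as name([rows], argument=value, ...), one row to a line, values as JSON. move_arm: Moves the arm, as the interface text tells. Scaled input: -1 to 1 covers 80 cm each way for a shift and 120 degrees each way for a turn. Its arguments: {"type":"object","properties":{"deltas":{"type":"array","items":{"type":"array","items":{"type":"array","items":{"type":"number","minimum":-1,"maximum":1}}}},"squeeze":{"type":"number"}},"required":["deltas"]}

```bash
mkdir -p pics
python3 - <<'E'
from rig import manip
import cv2,numpy as np
s=manip.get_state();print(s)
for n in("top","scene"):
    im=manip.get_image(n);cv2.imwrite(f"pics/{n}0.png",im[:,:,::-1])
    print(n,manip.camera_params(n))
print(manip.camera_params("wrist"))
E
```

```text
{'clock': 0.0, 'qpos': array([ 1.14698992e+00,  2.76621131e-01,  1.50615105e+00, -2.78561183e-05,
        1.36069568e+00, -1.20981564e-01]), 'qd': array([-0.0017169 , -0.00106634, -0.00136817,  0.0022201 ,  0.00058535,
        0.00253552]), 'effort': array([ 2.32467894e-03, -4.16780162e+01, -2.45810598e+01,  3.13236551e-04,
        1.06414862e-02,  8.73011061e-06]), 'position': array([0.17126408, 0.54835733, 0.23841766]), 'ee_rot': array([-2.39133681e-04,  1.50831593e-01,  9.88559028e-01, -9.06696611e-04]), 'contact_force': array([-0.34498335, -0.30277528,  0.8760557 ]), 'moment': array([ 0.0043314 ,  0.04633431, -0.04958116]), 'gripper_force': 0.0, 'width': 0.08517781785980927}
top {'fx': 446.1621132291307, 'fy': 446.1621132291307, 'cx': 316.6119956931315, 'cy': 200.1126659240212, 'R': array([[ 0.02266474, -0.99972679,  0.005715  ],
       [-0.98115182, -0.0233402 , -0.19182374],
       [ 0.19190472, -0.00125965, -0.98141275]]), 't': array([0.01156968, 0.48665926, 1.39680783])}
scene {'fx': 400.9451092994715, 'fy': 400.9451092994715, 'cx': 319.01735595235135, 'cy': 199.52125736745774, 'R': array([[-0.00825925,  0.99979908, -0.0182643 ],
       [ 0.75213353, -0.00582501, -0.65898499],
       [-0.65895898, -0.01917992, -0.7519343 ]]), 't': array([ 0.00688932, -0.3406061 ,  1.59084816])}
{'fx': 310.11613562541146, 'fy': 310.11613562541146, 'cx': 321.2544233147687, 'cy': 202.8655279825071, 'tool_from_camera': array([[ 8.35043583e-04, -9.63064667e-01, -2.69268918e-01,
         6.79239681e-02],
       [ 9.99999545e-01,  9.28448471e-04, -2.19530402e-04,
        -1.23971535e-03],
       [ 4.61424288e-04, -2.69268612e-01,  9.63065004e-01,
        -1.33766083e-01],
       [ 0.00000000e+00,  0.00000000e+00,  0.00000000e+00,
         1.00000000e+00]])}
```

View pics/top0.png

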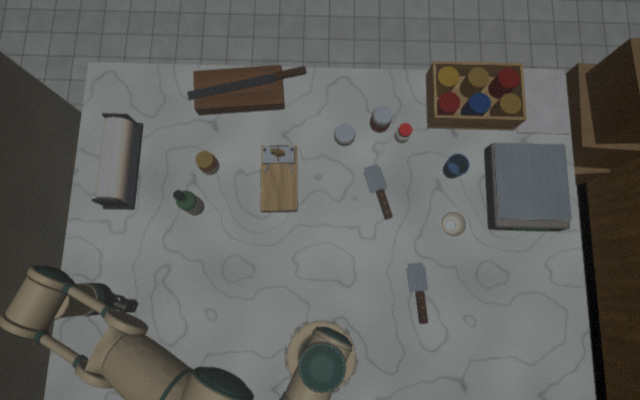

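View pics/scene0.png

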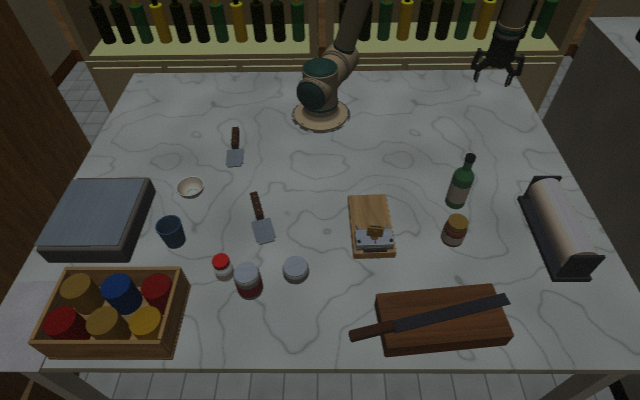

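The blade meant is the one at top-image (380,193), since the other, at (420,293), lies further right. The block is at about (279,180) with its bridge on the far (+x) side, and the wing is at (278,153).

```bash
cat > h.py <<'E'
from rig import manip
import cv2,numpy as np
from scipy.spatial.transform import Rotation as Ro
def tool(s):
    T=np.eye(4);q=np.array(s["ee_rot"]);T[:3,:3]=Ro.from_quat(q[[1,2,3,0]]).as_matrix();T[:3,3]=s["position"];return T
def cam(n,s=None):
    p=manip.camera_params(n);K=(p["fx"],p["fy"],p["cx"],p["cy"])
    if n=="wrist":
        W=tool(s)@p["tool_from_camera"];return K,W[:3,:3],W[:3,3]
    R=p["R"];return K,R.T,-R.T@p["t"]
def cast(uv,z,c):
    K,R,o=c;uv=np.atleast_2d(np.float64(uv))
    d=np.c_[(uv[:,0]-K[2])/K[0],(uv[:,1]-K[3])/K[1],np.ones(len(uv))]@R.T
    return o+d*((z-o[2])/d[:,2])[:,None]
def proj(X,c):
    K,R,o=c;p=(np.atleast_2d(X)-o)@R
    return np.c_[K[0]*p[:,0]/p[:,2]+K[2],K[1]*p[:,1]/p[:,2]+K[3]]
def blob(m,near=None):
    cs,_=cv2.findContours(m.astype(np.uint8),cv2.RETR_EXTERNAL,cv2.CHAIN_APPROX_NONE)
    return max(cs,key=cv2.contourArea)
E
python3 - <<'E'
from h import *
im=cv2.imread("pics/top0.png")[:,:,::-1]
c=cam("top")
hsv=cv2.cvtColor(np.ascontiguousarray(im),cv2.COLOR_RGB2HSV)
for p in[(375,180),(384,205),(278,190),(270,157),(278,153),(360,220)]:print(p,im[p[1],p[0]],hsv[p[1],p[0]])
def sub(m,x0,y0,x1,y1):
    r=np.zeros_like(m);r[y0:y1,x0:x1]=m[y0:y1,x0:x1];return r
H,S,V=hsv.transpose(2,0,1).astype(int)
hd=sub((S>90)&(V<130),355,160,400,225); b=blob(hd)
P=cast(b[:,0],.028,c)[:,:2];r=cv2.minAreaRect(np.float32(P*1000));print("handle",r)
wd=sub((S>70),250,140,305,220); b=blob(wd);P=cast(b[:,0],.03,c)[:,:2]
print("wood",cv2.minAreaRect(np.float32(P*1000)),cv2.boxPoints(cv2.minAreaRect(np.float32(P*1000))))
cr=im[130:230,250:410,::-1];cv2.imwrite("pics/c1.png",cv2.resize(cr,None,fx=5,fy=5,interpolation=cv2.INTER_CUBIC))
E
```

```text
(375, 180) [ 93  99 105] [105  29 105]
(384, 205) [59 49 43] [11 69 59]
(278, 190) [104  90  69] [ 18  86 104]
(270, 157) [113 119 125] [105  24 125]
(278, 153) [75 65 49] [18 88 75]
(360, 220) [128 134 132] [ 80  11 134]
handle ((485.640869140625, -199.89404296875), (3.281550168991089, 0.0), 91.36099243164062)
wood ((560.4425659179688, 150.68087768554688), (214.2708282470703, 116.09963989257812), 1.8063523769378662) [[451.53055 205.32477]
 [455.19022  89.28283]
 [669.3546   96.03699]
 [665.69495 212.07892]]
```

View pics/c1.png

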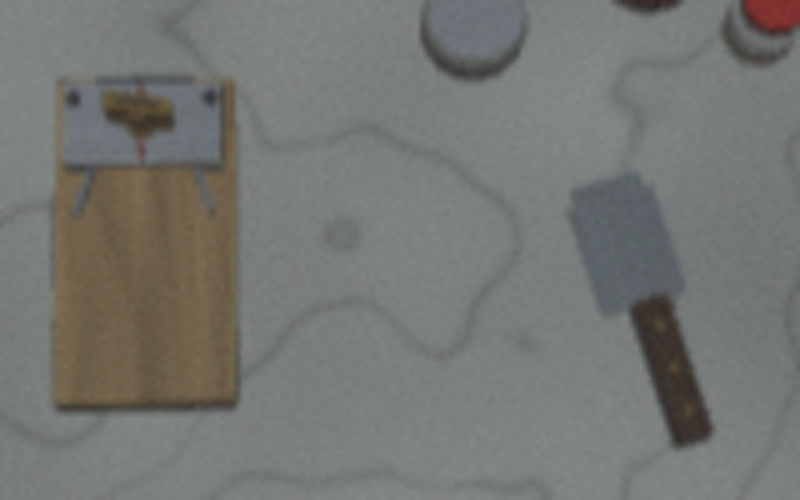

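The crop shows the handle running from (381,190) to (389,218) in full-frame pixels, with the tip at about (371,167). The block has its red marks at (278,149–160), with the wing lying mostly across them.

```bash
cat >> h.py <<'E'
def deltas(s,xyz,yaw=None):
    "shift in tool axes /0.8, and turn to bring tool y to world yaw deg, /120"
    T=tool(s);d=T[:3,:3].T@(np.array(xyz)-T[:3,3])/.8
    y=np.degrees(np.arctan2(T[1,1],T[0,1]))
    return d.round(4), None if yaw is None else round(-(((yaw-y)+180)%360-180)/120,4), round(y,2)
E
python3 - <<'E'
from h import *
c=cam("top")
A=cast([(371,166.6)],.004,c)[0];B=cast([(388.6,217.6)],.028,c)[0];C=cast([(381,190.4)],.028,c)[0]
print(A,B,C,np.linalg.norm((A-B)[:2]),np.linalg.norm((C-B)[:2]))
d=(A-B)[:2];d/=np.linalg.norm(d);yaw=np.degrees(np.arctan2(d[1],d[0]))
g=A[:2]-115*.001*d;print("yaw",yaw,"grip",g)
s=manip.get_state();print(deltas(s,[*(g-0.05*d),.2],yaw-90+180),deltas(s,[*(g-.05*d),.2],yaw-90))
W=cast([(278,152)],.09,c)[0];print("wing",W)
# block from wood outline: front edge, sides
E
```

```text
[ 0.61468134 -0.15871815  0.004     ] [ 0.43753267 -0.21294317  0.028     ] [ 0.52765502 -0.18862523  0.028     ] 0.18526199001916419 0.09334559848584176
yaw 17.019295525019334 grip [ 0.50471763 -0.19237793]
(array([-0.6224, -0.7948,  0.0493]), np.float64(-0.2864), np.float64(72.65)) (array([-0.6224, -0.7948,  0.0493]), np.float64(1.2136), np.float64(72.65))
wing [0.63196147 0.15016672 0.09      ]
```

Request:
move_arm([
  [[-0.622, -0.795, 0.05, 0.95, -1], [-0.622, -0.795, 0.05, 0.95, -1], [-0.622, -0.795, 0.05, 0.95, -1], [-0.622, -0.795, 0.05, 0.95, -1], [-0.622, -0.795, 0.05, 0.95, -1], [-0.622, -0.795, 0.05, 0.95, -1], [-0.622, -0.795, 0.05, 0.95, -1], [-0.622, -0.795, 0.05, 0.95, -1], [-0.622, -0.795, 0.05, 0.95, -1], [-0.622, -0.795, 0.05, 0.95, -1], [-0.622, -0.795, 0.05, 0.95, -1], [-0.622, -0.795, 0.05, 0.95, -1]],
], squeeze=40)

```text
clock: 1.3
position: [0.3832, -0.0138, 0.2095]
ee_rot: [-0.0, 0.87, 0.493, 0.0]
contact_force: [2.2, 0.4, 0.7]
width: 0.0855
gripper_force: 0.0
```

Run:
```python
from h import *
s=manip.get_state();print(s["position"],deltas(s,[.457,-.207,.2],-73),s["qpos"])
```

```text
[ 0.38320479 -0.01375171  0.20951899] (array([-0.16  ,  0.2031,  0.0119]), np.float64(0.351), np.float64(-30.88)) [-2.18314820e-01  2.73018707e-03  1.91632325e+00  5.10443479e-04
  1.22209219e+00  3.20389578e-01]
```

Request:
move_arm([
  [[-0.16, 0.203, 0.012, 0.351, -1], [-0.16, 0.203, 0.012, 0.351, -1], [-0.16, 0.203, 0.012, 0.351, -1], [-0.16, 0.203, 0.012, 0.351, -1], [-0.16, 0.203, 0.012, 0.351, -1], [-0.16, 0.203, 0.012, 0.351, -1], [-0.16, 0.203, 0.012, 0.351, -1]],
])

```text
clock: 2.0
position: [0.4575, -0.2037, 0.1994]
ee_rot: [-0.001, 0.988, 0.152, -0.001]
contact_force: [-1.0, -0.0, -0.0]
width: 0.0851
gripper_force: 0.0
```

Run:
```python
from h import *
s=manip.get_state();print(s["clock"],s["position"],s["qpos"].round(3))
im=manip.get_image("wrist");cv2.imwrite("pics/w1.png",im[:,:,::-1]);np.savez("w1.npz",p=s["position"],q=s["ee_rot"])
```

```text
2.0 [ 0.45748947 -0.20369769  0.19942849] [-5.580e-01  1.930e-01  1.722e+00  1.000e-03  1.229e+00  7.060e-01]
```

View pics/w1.png

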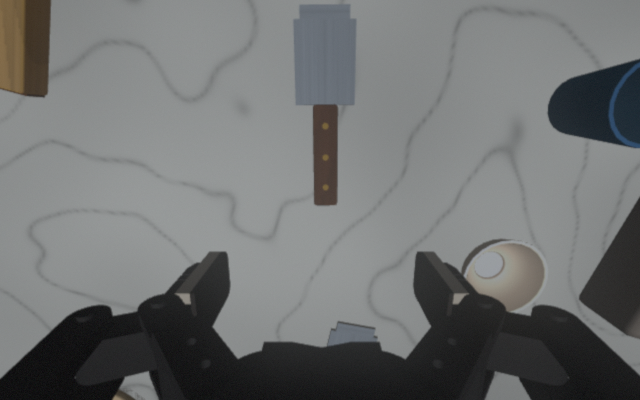

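The wrist view shows the blade almost straight ahead. The handle spans columns 313–338 and rows 105–206, the plate spans 294–355, and the tip is at (325,5). The block's near corner is at upper left, about (47,95).

Run:
```python
from h import *
z=np.load("w1.npz");s0=dict(position=z["p"],ee_rot=z["q"]);c=cam("wrist",s0)
im=cv2.imread("pics/w1.png");hsv=cv2.cvtColor(im,cv2.COLOR_BGR2HSV)
m=((hsv[...,1]>90)&(hsv[...,2]<150)).astype(np.uint8);m[:, :290]=0;m[:,360:]=0;m[220:]=0
m=cv2.morphologyEx(m,cv2.MORPH_CLOSE,np.ones((7,7)))
b=blob(m);P=cast(b[:,0],.028,c)[:,:2]*1000;r=cv2.minAreaRect(np.float32(P));print("handle",r)
pl=((hsv[...,1]>30)&(hsv[...,0]>95)&(hsv[...,0]<125)).astype(np.uint8);pl[:,:285]=0;pl[:,365:]=0;pl[110:]=0
b=blob(pl);Q=cast(b[:,0],.004,c)[:,:2]*1000;rq=cv2.minAreaRect(np.float32(Q));print("plate",rq)
v=np.array(rq[0])-r[0];yaw=np.degrees(np.arctan2(v[1],v[0]));v/=np.linalg.norm(v)
print("yaw",yaw)
rear=np.min((P-r[0])@v),np.max((P-r[0])@v); tip=((Q-r[0])@v).max();print("rel",rear,tip)
g=(np.array(r[0])+v*(tip-115))/1000;g2=(np.array(r[0])+v*25)/1000;print(g,g2)
s=manip.get_state()
for zz in(.06,.012):print(deltas(s,[*g2,zz],yaw-90))
```

```text
handle ((515.044189453125, -190.27000427246094), (6.054262638092041, 5.9808735847473145), 63.42704391479492)
plate ((576.8728637695312, -170.0294647216797), (87.41609191894531, 57.876068115234375), 17.733530044555664)
yaw 18.126631781960604
rel (np.float64(-3.25751150196851), np.float64(3.249041644868253)) 108.84357664138038
[ 0.5091933  -0.19218538] [ 0.53880347 -0.18249205]
(array([0.1049, 0.0062, 0.1745]), np.float64(-0.0047), np.float64(-72.44))
(array([0.1049, 0.0063, 0.2345]), np.float64(-0.0047), np.float64(-72.44))
```

Run:
```python
from h import *
z=np.load("w1.npz");s0=dict(position=z["p"],ee_rot=z["q"]);c=cam("wrist",s0)
im=cv2.imread("pics/w1.png");hsv=cv2.cvtColor(im,cv2.COLOR_BGR2HSV);print(hsv[170,325],hsv[170,300],hsv[60,325])
m=(hsv[...,2]<100).astype(np.uint8);m[:, :300]=0;m[:,350:]=0;m[220:]=0;m[:95]=0
m=cv2.morphologyEx(m,cv2.MORPH_CLOSE,np.ones((7,7)))
b=blob(m);P=cast(b[:,0],.028,c)[:,:2]*1000;r=cv2.minAreaRect(np.float32(P));print("handle",r)
tip=np.array([604.,-158]) ;pc=np.array([576.87,-170.03])
v=pc-r[0];yaw=np.degrees(np.arctan2(v[1],v[0]));v/=np.linalg.norm(v)
print("yaw",yaw,np.linalg.norm(pc-r[0]))
s=manip.get_state()
g=(np.array(r[0])+v*25)/1000;print(g)
for zz in(.06,.012):print(deltas(s,[*g,zz],17.5-90))
```

```text
[11 72 78] [ 90   5 149] [108  33 116]
handle ((487.2614440917969, -199.1456298828125), (97.493896484375, 23.4232177734375), 17.588369369506836)
yaw 18.000026093261024 94.22002544802507
[ 0.51103785 -0.19142019]
(array([0.0684, 0.0064, 0.1745]), np.float64(0.0005), np.float64(-72.44))
(array([0.0685, 0.0065, 0.2345]), np.float64(0.0005), np.float64(-72.44))
```

Request:
move_arm([
  [[0.0685, 0.0065, 0.06, 0, -1], [0.0685, 0.0065, 0.12, 0, -1], [0.0685, 0.0065, 0.17, 0, -1], [0.0685, 0.0065, 0.205, 0, -1], [0.0685, 0.0065, 0.225, 0, -1], [0.0685, 0.0065, 0.234, 0, -1], [0.0685, 0.0065, 0.234, 0, -1], [0.0685, 0.0065, 0.234, 0, 1], [0.0685, 0.0065, 0.234, 0, 1], [0.0685, 0.0065, 0.234, 0, 1], [0.0685, 0.0065, 0.234, 0, 1], [0.0685, 0.0065, 0.234, 0, 1]],
], squeeze=50)

```text
clock: 3.25
position: [0.5123, -0.193, 0.0137]
ee_rot: [0.0, 0.989, 0.151, 0.0]
contact_force: [-0.4, 0.4, 5.3]
width: 0.0231
gripper_force: 51.2
```

Run:
```python
from h import *
s=manip.get_state();print(deltas(s,[.438,.147,.10],-88.2))
```

```text
(array([ 0.0385, -0.4333, -0.108 ]), np.float64(0.1299), np.float64(-72.61))
```

Request:
move_arm([
  [[0, 0, -0.05, 0, 1], [0, 0, -0.1, 0, 1], [0.01, -0.05, -0.108, 0.04, 1], [0.0385, -0.11, -0.108, 0.08, 1], [0.0385, -0.17, -0.108, 0.13, 1], [0.0385, -0.23, -0.108, 0.13, 1], [0.0385, -0.29, -0.108, 0.13, 1], [0.0385, -0.35, -0.108, 0.13, 1], [0.0385, -0.4, -0.108, 0.13, 1], [0.0385, -0.433, -0.108, 0.13, 1], [0.0385, -0.433, -0.108, 0.13, 1], [0.0385, -0.433, -0.108, 0.13, 1]],
])

```text
clock: 4.45
position: [0.4375, 0.1469, 0.0991]
ee_rot: [0.0, 1.0, 0.017, -0.0]
contact_force: [0.9, -0.4, -2.7]
width: 0.0229
gripper_force: 50.2
```

Run:
```python
from h import *
s=manip.get_state();print(s["clock"],s["position"],s["qpos"].round(3),deltas(s,[0,0,0],-88.2)[1:])
im=manip.get_image("wrist");cv2.imwrite("pics/w2.png",im[:,:,::-1]);np.savez("w2.npz",p=s["position"],q=s["ee_rot"])
```

```text
4.45 [0.437542   0.14692944 0.0991226 ] [ 1.730e-01  2.380e-01  1.951e+00 -1.000e-03  9.530e-01  1.711e+00] (np.float64(0.0009), np.float64(-88.09))
```

View pics/w2.png

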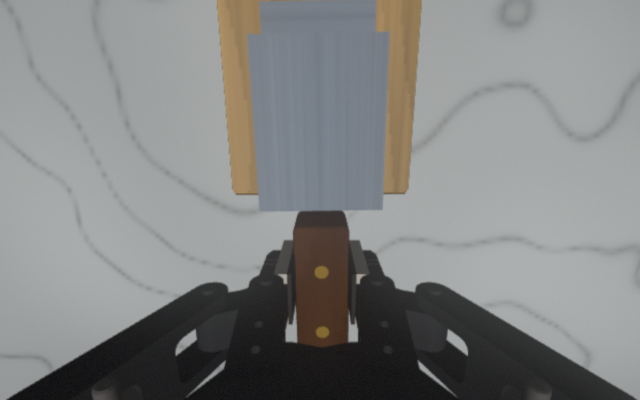

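The wrist view shows the held blade straight, with plate edges at columns 249–260 (left) and 383–389 (right) and tip corners at (262,3) and (376,3). The deck lies beneath it, with near corners at (232,193) and (408,193).

```bash
cat > m.py <<'E'
from h import *
def measure(f,zb,rows_b=(50,195),rows_d=(20,185)):
    z=np.load(f+".npz");s0=dict(position=z["p"],ee_rot=z["q"]);c=cam("wrist",s0)
    im=cv2.imread(f"pics/{f}.png");hsv=cv2.cvtColor(im,cv2.COLOR_BGR2HSV).astype(int)
    steel=(hsv[...,0]>95)&(hsv[...,0]<125)&(hsv[...,1]>30);wood=(hsv[...,0]<25)&(hsv[...,1]>70)
    def edges(mask,r0,r1,zz,col=(200,440)):
        L=[];R=[]
        for r in range(r0,r1,3):
            x=np.where(mask[r,col[0]:col[1]])[0]
            if len(x)>5:L.append((x[0]+col[0]-.5,r));R.append((x[-1]+col[0]+.5,r))
        out=[]
        for E in(L,R):
            P=cast(E,zz,c)[:,:2];vx,vy,x0,y0=cv2.fitLine(np.float32(P*1000),cv2.DIST_HUBER,0,.01,.01).ravel()
            if vx<0:vx,vy=-vx,-vy
            out.append((np.degrees(np.arctan2(vy,vx)),y0+(500-x0)*vy/vx))
        return out
    b=edges(steel,*rows_b,zb);d=edges(wood,*rows_d,.030)
    print("blade edges (yaw, y at x=500)",np.round(b,2),"deck",np.round(d,2))
    return c,s0,hsv,wood,steel
E
python3 - <<'E'
from m import *
c,s0,hsv,wood,steel=measure("w2",.0894)
for r in(100,):print(np.where(wood[r])[0][[0,-1]],np.where(steel[r])[0][[0,-1]],hsv[100,240],hsv[100,320])
for col in(238,245,398,403):
    x=np.where(wood[150:215,col])[0];print(col,x[-1]+150.5,cast([(col,x[-1]+150.5)],.03,c)[0])
print("tip",cast([(262,3),(376,3)],.0894,c),"heel",cast([(260,210),(383,210)],.0894,c))
E
```

```text
blade edges (yaw, y at x=500) [[ -1.14 175.05]
 [  3.84 120.71]] deck [[  2.14 207.43]
 [  2.11  90.08]]
[225 413] [261 382] [ 18  99 162] [107  34 135]
238 193.5 [0.4534214  0.20212374 0.03      ]
245 193.5 [0.45358089 0.19741593 0.03      ]
398 192.5 [0.45775985 0.09451839 0.03      ]
403 192.5 [0.45787383 0.09115425 0.03      ]
tip [[0.54887755 0.1735266  0.0894    ]
 [0.5504815  0.1271277  0.0894    ]] heel [[0.46070042 0.17598631 0.0894    ]
 [0.46270895 0.11657278 0.0894    ]]
```

Run:
```python
from m import *
z=np.load("w2.npz");s0=dict(position=z["p"],ee_rot=z["q"]);c=cam("wrist",s0)
im=cv2.imread("pics/w2.png").astype(int)
w=cv2.GaussianBlur((im[...,2]-im[...,0]).astype(np.float32),(3,3),0)>12
for zb in(.0894,.086):
  o=[];
  for side in(0,1):
    E=[]
    for r in range(45,185,3):
        x=np.where(w[r,205:440])[0]+205
        x=x[x<320] if side==0 else x[x>320]
        E.append((x.max()+.5 if side==0 else x.min()-.5,r))
    P=cast(E,zb,c)[:,:2]*1000;vx,vy,x0,y0=cv2.fitLine(np.float32(P),cv2.DIST_HUBER,0,.01,.01).ravel();vy,vx=vy*np.sign(vx),abs(vx)
    o.append((np.degrees(np.arctan2(vy,vx)),y0+(500-x0)*vy/vx,E[0],E[-1]))
  print(zb,o)
s=manip.get_state();print(tool(s)[:3,1],s["position"])
```

```text
0.0894 [(np.float32(2.8371317), np.float32(178.27289), (np.float64(247.5), 45), (np.float64(257.5), 183)), (np.float32(2.7441635), np.float32(118.90198), (np.float64(388.5), 45), (np.float64(382.5), 183))]
0.086 [(np.float32(2.8370445), np.float32(178.99464), (np.float64(247.5), 45), (np.float64(257.5), 183)), (np.float32(2.7442389), np.float32(118.21666), (np.float64(388.5), 45), (np.float64(382.5), 183))]
[ 3.19124187e-02 -9.99490541e-01  5.06354221e-04] [0.4379849  0.14636849 0.09914579]
```

Request:
move_arm([
  [[0, -0.0011, 0.03, 0.0056, 1], [0, -0.0011, 0.055, 0.0056, 1], [0, -0.0011, 0.067, 0.0056, 1], [0, -0.0011, 0.067, 0.0056, 1], [0.01, -0.0012, 0.067, 0.0056, 1], [0.025, -0.0013, 0.067, 0.0056, 1], [0.04, -0.0014, 0.067, 0.0056, 1], [0.055, -0.0015, 0.067, 0.0056, 1], [0.06, -0.0015, 0.067, 0.0056, 1], [0.06, -0.0015, 0.067, 0.0056, 1], [0.06, -0.0015, 0.067, 0.0056, 1]],
])

```text
clock: 5.6
position: [0.4852, 0.1494, 0.0454]
ee_rot: [0.0, 1.0, 0.01, -0.001]
contact_force: [0.7, -0.2, -2.1]
width: 0.0229
gripper_force: 49.8
```

Run:
```python
from h import *
s=manip.get_state();print(s["clock"],s["position"],deltas(s,[0,0,0],-88)[1:],s["contact_force"],s["moment"])
im=manip.get_image("wrist");cv2.imwrite("pics/w3.png",im[:,:,::-1]);np.savez("w3.npz",p=s["position"],q=s["ee_rot"])
```

```text
5.6 [0.48521124 0.1494208  0.0453999 ] (np.float64(-0.0073), np.float64(-88.87)) [ 0.66478663 -0.24405476 -2.13304465] [-2.73156068e-03  8.07134999e-02 -3.23478524e-05]
```

View pics/w3.png

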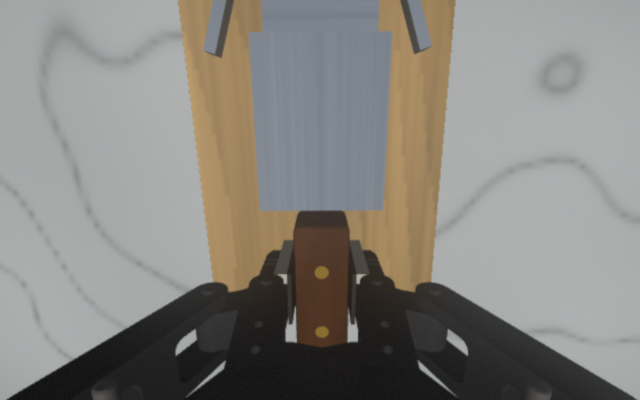

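The blade is flat over the deck and about to enter the flared guides. The guide ends are at (213,50) and (422,48), with the plate centred between them.

Run:
```python
from m import *
z=np.load("w3.npz");s0=dict(position=z["p"],ee_rot=z["q"]);c=cam("wrist",s0)
im=cv2.imread("pics/w3.png").astype(int)
w=cv2.GaussianBlur((im[...,2]-im[...,0]).astype(np.float32),(3,3),0)>12
for name,zz,inner in(("blade",.0355,1),("deck",.03,0)):
  for side in(0,1):
    E=[]
    for r in range(65,195,3):
        x=np.where(w[r,150:480])[0]+150
        x=x[x<320] if side==0 else x[x>320]
        E.append((x.max()+.5 if side==inner-1 else x.min()-.5,r) if inner else (x.min()-.5 if side==0 else x.max()+.5,r))
    P=cast(E,zz,c)[:,:2]*1000;vx,vy,x0,y0=cv2.fitLine(np.float32(P),cv2.DIST_HUBER,0,.01,.01).ravel();vy,vx=vy*np.sign(vx),abs(vx)
    print(name,np.degrees(np.arctan2(vy,vx)),"y@560",y0+(560-x0)*vy/vx)
print("tip",cast([(262,3),(378,3)],.0355,c)[:,:2],"guide",cast([(213,53),(422,50)],.039,c)[:,:2])
```

```text
blade 1.5909237 y@560 179.81674
blade 1.437911 y@560 120.213356
deck 2.2039247 y@560 209.99384
deck 2.1205947 y@560 92.18552
tip [[0.59691856 0.17450753]
 [0.59790102 0.12726361]] guide [[0.57723748 0.19469508]
 [0.58015327 0.10847752]]
```

Request:
move_arm([
  [[0, -0.0008, 0, -0.0025, 1], [0.015, -0.0011, 0, -0.0025, 1], [0.03, -0.0013, 0, -0.0025, 1], [0.045, -0.0016, 0, -0.0025, 1], [0.06, -0.0019, 0, -0.0025, 1], [0.07, -0.002, 0, -0.0025, 1], [0.075, -0.0021, 0, -0.0025, 1], [0.078, -0.0022, 0, -0.0025, 1], [0.078, -0.0022, 0, -0.0025, 1]],
])

```text
clock: 6.55
position: [0.5481, 0.1524, 0.0455]
ee_rot: [-0.0, 1.0, 0.012, -0.0]
contact_force: [-0.1, 0.6, -3.2]
width: 0.0226
gripper_force: 49.8
```

Request:
move_arm([
  [[0.002, 0, 0.001, 0, 1], [0.004, 0, 0.001, 0, 1], [0.006, -0.0001, 0.001, 0, 1], [0.0075, -0.0001, 0.001, 0, 1]],
])

```text
clock: 6.95
position: [0.5507, 0.1524, 0.0443]
ee_rot: [0.0, 1.0, 0.013, -0.004]
contact_force: [-6.6, -1.0, 1.1]
width: 0.0231
gripper_force: 50.2
```

Request:
move_arm([
  [[0.0025, 0, 0, 0, 1], [0.0025, 0, 0, 0, 1], [0.0025, 0, 0, 0, 1]],
])

```text
clock: 7.25
position: [0.5508, 0.1523, 0.0438]
ee_rot: [0.001, 1.0, 0.013, -0.005]
contact_force: [-8.7, -0.2, 0.9]
width: 0.0232
gripper_force: 50.3
```

Run:
```python
from m import *
s=manip.get_state();print(s["clock"],s["position"],deltas(s,[0,0,0],-88)[1:],s["contact_force"],s["moment"])
im=manip.get_image("wrist");cv2.imwrite("pics/w4.png",im[:,:,::-1]);np.savez("w4.npz",p=s["position"],q=s["ee_rot"])
```

```text
7.25 [0.55080034 0.15233706 0.04382293] (np.float64(-0.0045), np.float64(-88.54)) [-8.71229762 -0.23554885  0.92753951] [-0.05847219  1.2343086   0.210982  ]
```

View pics/w4.png

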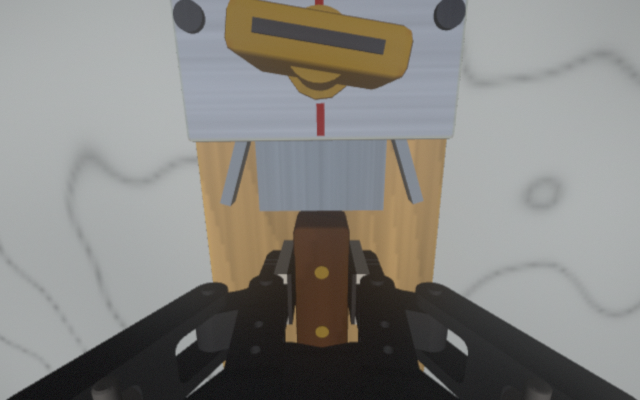

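The blade is stalled under the bridge. The bridge edge is at row 139, the guide ends at about (230,203) and (415,201), and the plate heel at row 210.

Run:
```python
from m import *
z=np.load("w4.npz");s0=dict(position=z["p"],ee_rot=z["q"]);c=cam("wrist",s0)
for n,uv,zz in(("heel",[(260,210.5),(384,210.5)],.034),("guide tops",[(228,204),(416,202)],.039),("bridge front",[(190,139.5),(453,138)],.055),("redmark",[(321,135),(320.5,104)],.055),("deck sides",[(207,240),(436,240)],.03)):
    P=cast(uv,zz,c)[:,:2]*1000;print(n,P.round(1).tolist(),P.mean(0).round(1))
```

```text
heel [[573.9, 181.2], [575.4, 121.3]] [574.7 151.2]
guide tops [[578.3, 194.9], [581.5, 107.9]] [579.9 151.4]
bridge front [[608.7, 203.2], [611.9, 101.8]] [610.3 152.5]
redmark [[611.7, 152.7], [623.1, 153.2]] [617.4 153. ]
deck sides [[556.1, 209.4], [559.1, 92.5]] [557.6 151. ]
```

The heel is 36 mm behind the bridge front against a nominal 40 mm, and the push reads −8.7 N, so the blade is at the stop. I'll ease the push and release.

Request:
move_arm([
  [[-0.003, 0, 0, 0, 1], [-0.004, 0, 0, 0, 1], [-0.004, 0, 0, 0, -0.2], [-0.004, 0, 0, 0, -0.2], [-0.004, 0, 0, 0, -0.2], [-0.004, 0, 0, 0, -0.2], [-0.004, 0, 0, 0, -0.2], [-0.004, 0, 0, 0, -0.2]],
])

```text
clock: 8.1
position: [0.5533, 0.1527, 0.0449]
ee_rot: [-0.0, 1.0, 0.012, 0.0]
contact_force: [0.1, 0.9, -0.2]
width: 0.0512
gripper_force: 0.0
```

Run:
```python
from m import *
s=manip.get_state();print(s["clock"],s["position"],deltas(s,[0,0,0],-88)[1:],s["contact_force"],s["width"])
im=manip.get_image("wrist");cv2.imwrite("pics/w5.png",im[:,:,::-1]);np.savez("w5.npz",p=s["position"],q=s["ee_rot"])
```

```text
8.1 [0.55327124 0.15267583 0.04493183] (np.float64(-0.0048), np.float64(-88.57)) [ 0.0522083   0.94685413 -0.17907176] 0.051213297955754404
```

View pics/w5.png

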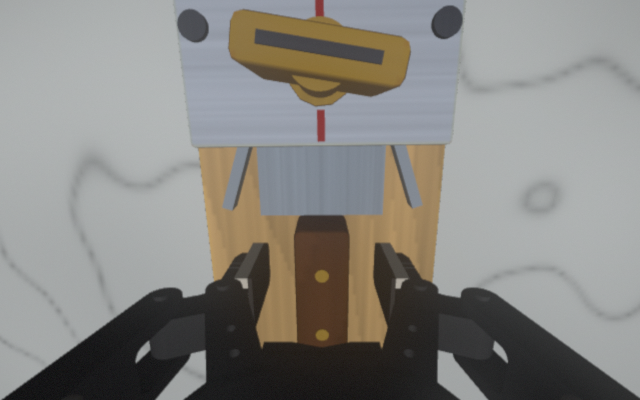

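Released: the fingers are clear of the handle and the blade lies flat under the bridge (heel row 215, bridge edge row 146). The wing's top slot runs from (255,37) to (384,57).

Run:
```python
from m import *
z=np.load("w5.npz");s0=dict(position=z["p"],ee_rot=z["q"]);c=cam("wrist",s0)
for n,uv,zz in(("heel",[(260,215.5),(384,215.5)],.034),("guide tops",[(230,209),(416,207.5)],.039),("bridge front",[(192,146.5),(451,144)],.055),("redmark",[(321,140),(320.5,110)],.055),("wing slot",[(255,37),(384,57)],.1),("wing ends",[(235,12),(409,40)],.1)):
    P=cast(uv,zz,c)[:,:2]*1000;d=P[0]-P[1];print(n,P.round(1).tolist(),P.mean(0).round(1),np.linalg.norm(d).round(1),np.degrees(np.arctan2(d[1],d[0])).round(1))
s=manip.get_state()
for zz in(.16,.076):print(deltas(s,[.637,.1537,zz],2.15-90+78))
```

```text
heel [[573.5, 181.9], [575.0, 121.1]] [574.3 151.5] 60.7 91.5
guide tops [[578.0, 194.9], [580.9, 107.5]] [579.5 151.2] 87.4 91.9
bridge front [[608.2, 203.7], [611.8, 101.8]] [610.  152.7] 102.0 92.0
redmark [[612.1, 153.0], [623.3, 153.4]] [617.7 153.2] 11.3 -177.6
wing slot [[638.1, 168.8], [634.6, 138.8]] [636.3 153.8] 30.1 83.4
wing ends [[643.0, 173.1], [638.3, 133.4]] [640.7 153.2] 40.0 83.3
(array([ 0.1049,  0.0013, -0.1439]), np.float64(-0.656), np.float64(-88.57))
(array([ 0.1048,  0.0013, -0.0389]), np.float64(-0.656), np.float64(-88.57))
```

The screw is at about 81° (1.42 rad), with its axis at about (0.6365, 0.1537). Next I'll rise, move over the wing and align with it.

Request:
move_arm([
  [[0, 0, -0.06, 0, -0.2], [0, 0, -0.12, 0, -0.2], [0, 0, -0.16, -0.07, -0.2], [0.05, 0.0013, -0.16, -0.14, -0.2], [0.104, 0.0013, -0.16, -0.21, -0.2], [0.104, 0.0013, -0.16, -0.28, -0.2], [0.104, 0.0013, -0.16, -0.35, -0.2], [0.104, 0.0013, -0.16, -0.42, -0.2], [0.104, 0.0013, -0.16, -0.49, -0.2], [0.104, 0.0013, -0.16, -0.56, -0.2], [0.104, 0.0013, -0.16, -0.63, -0.2], [0.104, 0.0013, -0.16, -0.682, -0.2]],
])

```text
clock: 9.35
position: [0.6361, 0.1537, 0.1726]
ee_rot: [-0.0, 0.746, 0.666, -0.0]
contact_force: [-0.5, 0.0, 0.4]
width: 0.0512
gripper_force: 0.0
```

Run:
```python
from m import *
s=manip.get_state();print(s["clock"],s["position"],s["qpos"].round(3),deltas(s,[.6365,.1537,.076],-6.7),s["width"])
im=manip.get_image("wrist");cv2.imwrite("pics/w6.png",im[:,:,::-1]);np.savez("w6.npz",p=s["position"],q=s["ee_rot"])
```

```text
9.35 [0.63608473 0.15366174 0.17261085] [0.131 0.434 1.428 0.    1.279 0.243] (array([1.000e-04, 5.000e-04, 1.208e-01]), np.float64(0.0022), np.float64(-6.44)) 0.05124691049799578
```

View pics/w6.png

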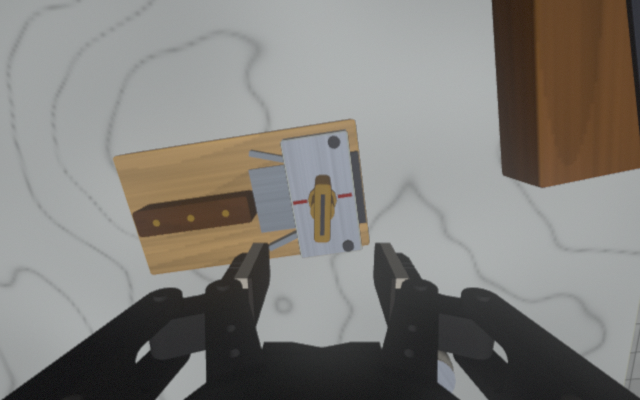

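From above, the wing at (322,215) is upright and centred between the fingers, and the blade is still in place. I'll go down and grip.

Request:
move_arm([
  [[0, 0.0005, 0.05, 0.002, -0.2], [0, 0.0005, 0.09, 0.002, -0.2], [0, 0.0005, 0.115, 0.002, -0.2], [0, 0.0005, 0.12, 0.002, -0.2], [0, 0.0005, 0.12, 0.002, 1], [0, 0.0005, 0.12, 0.002, 1], [0, 0.0005, 0.12, 0.002, 1], [0, 0.0005, 0.12, 0.002, 1], [0, 0.0005, 0.12, 0.002, 1]],
], squeeze=40)

```text
clock: 10.3
position: [0.6367, 0.1539, 0.0786]
ee_rot: [0.0, 0.749, 0.663, 0.001]
contact_force: [-2.6, -0.8, 6.3]
width: 0.0114
gripper_force: 41.7
```

Run:
```python
from m import *
s=manip.get_state();print(s["clock"],s["position"],s["qpos"].round(3),deltas(s,[.6365,.1537,.076],-87.85),s["width"],s["contact_force"],s["moment"])
```

```text
10.3 [0.63674047 0.1539202  0.07859547] [0.131 0.51  1.55  0.    1.08  0.252] (array([-0.0003, -0.0003,  0.0032]), np.float64(0.6739), np.float64(-6.98)) 0.011403806857563342 [-2.55572768 -0.80978002  6.2856445 ] [ 4.01758957e-02  4.22783534e-01 -7.78637632e-05]
```

Request:
move_arm([
  [[0, 0, -0.002, 0.05, 1], [0, 0, -0.002, 0.11, 1], [0, 0, -0.002, 0.17, 1], [0, 0, -0.002, 0.23, 1], [0, 0, -0.002, 0.29, 1], [0, 0, -0.002, 0.35, 1], [0, 0, -0.002, 0.41, 1], [0, 0, -0.002, 0.47, 1], [0, 0, -0.002, 0.53, 1], [0, 0, -0.002, 0.59, 1], [0, 0, -0.002, 0.64, 1], [0, 0, -0.002, 0.67, 1]],
])

```text
clock: 11.5
position: [0.6355, 0.155, 0.0787]
ee_rot: [-0.001, 1.0, 0.021, -0.001]
contact_force: [-2.8, 2.9, -0.2]
width: 0.0115
gripper_force: 40.9
```

Run:
```python
from m import *
s=manip.get_state();print(s["clock"],s["position"],s["qpos"].round(3),deltas(s,[.6365,.1537,.076],-87.85),s["width"],s["contact_force"],s["moment"])
```

```text
11.5 [0.63554014 0.15504491 0.07867252] [0.132 0.51  1.55  0.003 1.083 1.659] (array([0.0011, 0.0017, 0.0033]), np.float64(0.0023), np.float64(-87.57)) 0.011530169943198984 [-2.75948826  2.92924766 -0.16724923] [0.44558647 0.44214731 0.09192694]
```

Request:
move_arm([
  [[0.0007, 0.001, 0, 0.02, 1], [0.0007, 0.001, 0, 0.035, 1], [0.0007, 0.001, 0, 0.045, 1], [0.0007, 0.001, 0, 0.045, 1], [0.0007, 0.001, 0, 0.045, 1]],
])

```text
clock: 12.0
position: [0.6355, 0.155, 0.0787]
ee_rot: [-0.001, 1.0, -0.021, -0.001]
contact_force: [-4.1, 6.5, 1.9]
width: 0.0116
gripper_force: 77.2
```

Run:
```python
from m import *
s=manip.get_state();print(s["clock"],s["position"],s["qpos"].round(3),deltas(s,[.6365,.1537,.076],-87.85),s["width"],s["contact_force"],s["moment"])
im=manip.get_image("wrist");cv2.imwrite("pics/w7.png",im[:,:,::-1])
```

```text
12.0 [0.63553255 0.1550352  0.07873782] [0.132 0.51  1.549 0.002 1.084 1.743] (array([0.0013, 0.0016, 0.0034]), np.float64(-0.038), np.float64(-92.41)) 0.011563792083167546 [-4.08405783  6.50815523  1.87436838] [0.83174141 0.58683313 2.00897426]
```

View pics/w7.png

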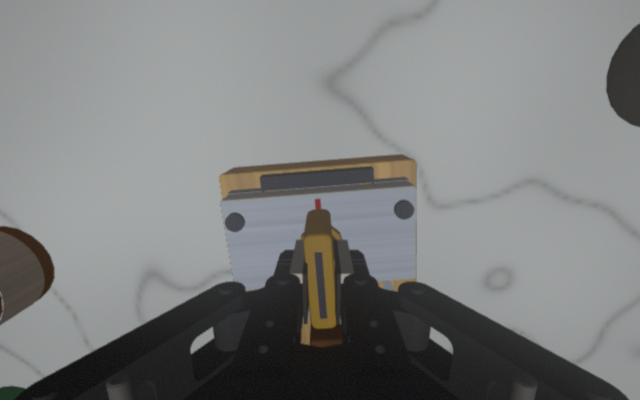

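The wing lies over the red mark, and the moment jumped to 2 N m, so the screw is seated. Now I'll back it off a quarter turn.

Request:
move_arm([
  [[0, 0, 0, -0.05, 1], [0, 0, 0, -0.11, 1], [0, 0, 0, -0.17, 1], [0, 0, 0, -0.23, 1], [0, 0, 0, -0.29, 1], [0, 0, 0, -0.35, 1], [0, 0, 0, -0.41, 1], [0, 0, 0, -0.47, 1], [0, 0, 0, -0.53, 1], [0, 0, 0, -0.59, 1], [0, 0, 0, -0.65, 1], [0, 0, 0, -0.7, 1]],
])

```text
clock: 13.25
position: [0.6367, 0.1539, 0.0786]
ee_rot: [-0.001, 0.758, 0.653, 0.0]
contact_force: [-1.7, 2.0, -0.6]
width: 0.0113
gripper_force: 40.8
```

Run:
```python
from m import *
s=manip.get_state();print(s["clock"],s["position"],deltas(s,[.6365,.1537,.0786],2.15),s["width"],s["gripper_force"],s["contact_force"],s["moment"])
```

```text
13.25 [0.63668685 0.15387303 0.07863418] (array([-0.0002, -0.0002,  0.    ]), np.float64(-0.089), np.float64(-8.54)) 0.011255023493895228 40.77517569065094 [-1.65785694  2.01969111 -0.64511293] [ 0.27536025  0.14800263 -0.03757959]
```

Request:
move_arm([
  [[0, 0, 0, -0.04, 1], [0, 0, 0, -0.075, 1], [0, 0, 0, -0.09, 1], [0, 0, 0, -0.09, 1], [0, 0, 0, -0.09, 1], [0, 0, 0, -0.09, 1]],
])

```text
clock: 13.85
position: [0.637, 0.1538, 0.0786]
ee_rot: [-0.001, 0.695, 0.719, 0.001]
contact_force: [-3.1, 6.1, 0.7]
width: 0.0114
gripper_force: 40.8
```

Run:
```python
from m import *
s=manip.get_state();print(s["clock"],s["position"],deltas(s,[.6365,.1537,.0786],2.15),s["width"],s["gripper_force"],s["moment"])
a=manip.get_image("wrist")[:,:,::-1];b=manip.get_image("scene")[185:265,330:410,::-1]
b=cv2.resize(b,(400,400),interpolation=cv2.INTER_CUBIC)
cv2.imwrite("pics/w8.png",np.hstack([a[:,120:520],b]))
```

```text
13.85 [0.63695123 0.15380457 0.07863084] (array([-0.0001, -0.0006,  0.    ]), np.float64(-0.0014), np.float64(1.98)) 0.011358247080092154 40.81400156021118 [ 0.76045401  0.34635885 -0.01707993]
```

View pics/w8.png

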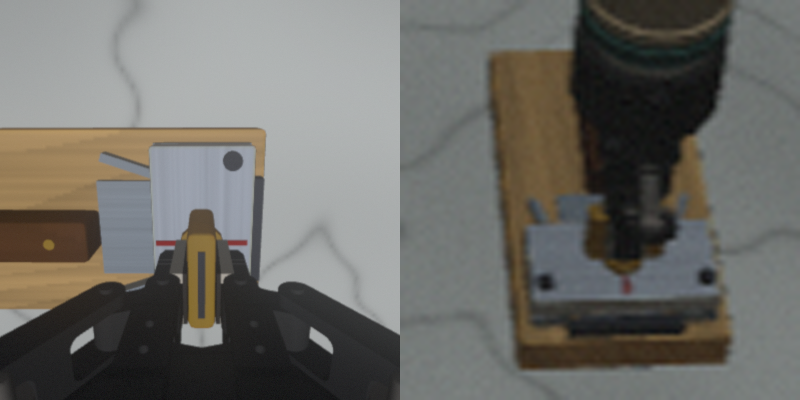

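The wing now lies square across the red mark in the grip, and the blade is still in the slot. I'll hand in.

```bash
python3 -c "
from rig import manip
print(manip.sign_off())"
```

```text
the job is handed in; nothing more can be done
None
```

I handed the job in at about 14 s: the blade is home under the bridge, and the screw was seated, backed off a quarter turn and is still gripped at about 41 N; the sign-off returned no verdict.

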